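# Park the lot caddy in its kerbed bay

## Robot

A 6-joint arm with a two-finger parallel gripper is mounted at the origin on the work surface. World frame = base frame: x ahead of the robot, y to its left, z up, the work surface at z = 0. Lengths are in mm, angles in degrees, forces in N, time in s.
With the tool pointing down it reaches from about 350 to 850 mm from the base axis. Payload 8.1 kg.
Tool frame: the origin (TCP) lies between the finger pads; the fingertips stand 8 mm ahead of it and the grasp point (between the pads) lies 11 mm behind it (r.tip_extent is the distance from the TCP to the fingertips, in mm); z points along the fingers, y is the direction in which the jaws open and shut (so a half turn about z gives the same grasp; the last joint's range is limited). The gripper opens to 85 mm and grips with 20 to 120 N. Pads are 22 mm wide; open, the fingers measure 114 mm over their backs; the gripper's body (76 mm by 85 mm) begins 54 mm behind the grasp point. The pads swing forward as they close: fully open they stand 13 mm farther back than shut.
Start: joints at [65.753, 7.471, 85.268, -0, 87.261, -4.893], TCP at [198.826, 566.104, 239.292] pointing down, gripper open.
Joint ranges: [-169.43, 169.43], [-51.17, 129.36], [1.28, 143.12], [-76.62, 256.62], [0, 156.53], [-152.29, 152.29]. Speed limits (degrees/s): [136.94, 136.94, 159.86, 180, 180, 180].

## Interface

Orientations are given as [roll, pitch, yaw] about the fixed x, y, z axes, in that order (R = Rz(yaw) Ry(pitch) Rx(roll)).
In Python, from bench import sensors, viewer, hand_in, r gives the robot as it stands. The module is installed in compiled form; this text tells all that it offers.
- The arm moves only by the tool move_arm, never from a script. Its argument "rows" is a list that holds one entry, the list of rows, each a list of 6 numbers: the shift along the tool's x, y, z in m, then the turn, a rotation vector about the tool's x, y, z in degrees. In form: [[[tx, ty, tz, rx, ry, rz], ...]]. A call has 1 to 20 rows; each row is the pose to reach, as a shift and turn from the pose commanded when the call began, along the tool's axes at that moment; what a row does not reach only later rows make up. A row lasts 1/10 s, in which the tool goes at most 50 mm and 8.59 degrees, less where a joint would pass 70% of its speed; a pose out of reach is approached as far as the arm can. A call with a gripper value outside its range is refused whole. "grip" is the opening, from 0 (shut) to 1 (fully open), set as the call begins (left out, the last holds). The fingers move at their own pace and stop on an object; "newtons" is the grip in N (left out, the last holds). Time passes only in rows, so rows that repeat a pose let the fingers close. It gives the time, the measured TCP pose, the force and the opening at its end, in the units of the state.
- sensors.sense(): the state, without advancing time (a new reading comes with each control period).
- viewer.snapshot(name): name is "side" or "top" or "wrist"; returns a dict with "color" (480x640x3 uint8, red, green, blue), "camera_matrix" (3x3 intrinsics, pixels), "R" (3x3) and "t" (3): a world point X has camera coordinates R X + t. Camera axes: x right, y down, z forward; pixel columns grow to the right and rows downward; lengths in mm; the calibration is good to about 2 mm. A picture is of the moment at which its call begins. There is no depth.
- hand_in(): hands the job in, once; it reports no verdict.
The state is a dict: "time": time; "joint_pos": joint angles; "qd": joint speeds; "joint_efforts": joint torques, N m; "tool_pos": TCP position; "tcp_rot": TCP orientation; "ft_force": force on the tool from outside, world axes, zero at the start; "wrist_torque": the same for the moment, N m; "finger_gap": finger opening in mm.
Only numpy, scipy, OpenCV 4.12 (cv2) and the standard library are available. Lean on these libraries where they do the work, as an engineer would, in place of code of your own. Each camera call takes 0.05 s, during which the arm holds its last target.

## Task

Grip the small wheeled lot caddy by its blue crossbar and, keeping it on its wheels, push it nose first along the table until all four swivel castors trail straight behind their pivots before its front wheels enter the bay. Steer it square between the kerbs, push its rubber nose gently but definitely against the black sprung stop pad for about a second, then let go so that it stays at rest there, nose still touching the pad and castors trailing. Do not ram the kerbs or the pad, and leave the neighbouring cases and carton where they are.

Things in the scene. Friction and masses are not known exactly. Their poses are not given: they have to be found in the camera images.
- caddy: (All sizes in mm.) Plywood caddy, 0.68 to 0.99 kg, on four free swivel castors, flat with two cases fixed on it. Origin at table level under mid-deck; x forward (to the nose), y left. Deck x -85 to +82, 80 wide, top 43 high; flat and cases x -18 to +74, up to 67 high. Rolls any way with about 2 N of push; castors swing straight in 40 to 60 of straight travel. Trailing wheels span 100 across.
- bar (a point): Centre of the blue crossbar at the caddy's tail (caddy x -70, y 0, 88 above the table), so 158 behind the nose. The bar runs along caddy y, 80 long, 12 x 12 in section, flat faces forward and back; posts at its ends (64 apart inside). Grip from above, fingers in front and behind. 39 free below it to the deck.
- nose (a point): Middle of the front face of the rubber nose bumper (caddy x +88, y 0, 50 above the table). The bumper is 78 wide, 20 high.
- wheel_fl (a point): The centre of the front left ball wheel (diameter 24). Its swivel axis stands upright at caddy x +65, y +38, and the wheel turns freely all round it at a trail of 14: it trails straight when its centre lies 14 behind the axis (caddy x +51). It starts turned 40 to 140 degrees away from that.
- wheel_fr (a point): The centre of the front right ball wheel (diameter 24). Its swivel axis stands upright at caddy x +65, y -38, and the wheel turns freely all round it at a trail of 14: it trails straight when its centre lies 14 behind the axis (caddy x +51). It starts turned 40 to 140 degrees away from that.
- wheel_rl (a point): The centre of the rear left ball wheel (diameter 24). Its swivel axis stands upright at caddy x -65, y +38, and the wheel turns freely all round it at a trail of 14: it trails straight when its centre lies 14 behind the axis (caddy x -79). It starts turned 40 to 140 degrees away from that.
- wheel_rr (a point): The centre of the rear right ball wheel (diameter 24). Its swivel axis stands upright at caddy x -65, y -38, and the wheel turns freely all round it at a trail of 14: it trails straight when its centre lies 14 behind the axis (caddy x -79). It starts turned 40 to 140 degrees away from that.
- bay: Fixed bay: two aluminium kerbs 16 high, yellow floor between. Origin on the table in the middle of its mouth; x points into the bay (the way the caddy drives in), y left of that. Kerb inner faces 114 apart from x 30 to 200, flaring to about 160 apart at x 0; castors over about 30 degrees off straight foul them. Ramming a kerb with over 18 N fails.
- buffer: Fixed aluminium back plate of the bay, 134 wide, 55 high; origin on the table at its front foot (bay x 270, y 0), axes as the bay's. Before it, on rods, a black sprung rubber pad, 74 wide, 6 to 66 high: the stop. The pad's face stands 55 to 100 before the plate, unmeasured: feel for it at 10 to 15 mm/s. It gives 1 mm per 2.5 N. Press it with 4 to 9 N; under 3 does not count, over 12 is too hard.
- red_case: Loose neighbour: red lidded case 79 x 54 x 46, origin under its middle. Leave alone.
- green_carton: Loose neighbour: green carton 60 x 50 x 55 with a pale band, origin under its middle. Leave alone.
- yellow_case: Loose neighbour: yellow lidded case 74 x 54 x 42, origin under its middle. Leave alone.

How it is judged (in metres and radians):
On the way, in this order (a step that is already met when the one before it is completed fails the run):
1. all four castors trail within about 30 degrees of straight before the front wheels enter the bay (x of each of wheel_fl, wheel_fr in the frame of caddy below 0.053 m and x of each of wheel_rl, wheel_rr in the frame of caddy below -0.077 m and x of nose in the frame of bay below 0.035 m), for 0.1 s.
2. the nose is pressed against the stop with at least 3 N, square in the bay (x of nose in the frame of bay above 0.16 m and y of nose in the frame of bay between -0.01 and 0.01 m and angle between the x axis of caddy and the x axis of bay, either way round below 0.1 rad and contact force between caddy and buffer above 3 N), for 0.5 s.
At the end, for the whole second after the job is handed in: The caddy stands released and still on its wheels, its nose in the bay and still touching the sprung stop pad (over 0.2 N), within 10 mm of the bay's centre line and 0.10 rad of square, all four castors trailing within about 45 degrees (x of nose in the frame of bay above 0.16 m and y of nose in the frame of bay between -0.01 and 0.01 m and angle between the x axis of caddy and the x axis of bay, either way round below 0.1 rad and x of each of wheel_fl, wheel_fr in the frame of caddy below 0.055 m and x of each of wheel_rl, wheel_rr in the frame of caddy below -0.075 m and contact force between caddy and buffer above 0.2 N and linear speed of caddy below 0.01 m/s and angle between caddy's own z axis and vertical below 0.03 rad and contact force between caddy and the fingers below 0.2 N).
It fails at once if the caddy pushes on the stop pad with more than 12 N (contact force between caddy and buffer above 12 N).
It fails at once if the caddy pushes on the kerbs with more than 18 N (contact force between caddy and bay above 18 N).
It fails at once if the caddy is lifted off its wheels or tipped (height (world z) of caddy above 0.008 m or angle between caddy's own z axis and vertical above 0.12 rad).
It fails at once if a neighbouring case or carton is moved (distance of any of red_case, green_carton, yellow_case from where it was at the start of the episode above 0.012 m).
It also fails if it takes over 58 s, if anything falls off the work surface, if the arm or the gripper's body presses on something with over 40 N, if the wrist force passes 120 N, or if a joint passes its speed limit or range.

## Working session

There is one attempt and no reset: what is moved stays moved. The work goes in short steps, Python scripts to look and compute and a tool call to move; the robot and the scene stay as the last step left them, time stands still between calls to the robot, and variables do not carry over. Pictures are saved under pics/ and viewed, and the job is handed in when it is done.

Besides the shell and the picture viewer there is one more tool, called in YAML: its name, and indented under it one key for each argument. move_arm: Moves the arm, as the interface text tells. Its arguments: {"type":"object","properties":{"rows":{"type":"array","items":{"type":"array","items":{"type":"array","items":{"type":"number"}}}},"grip":{"type":"number"},"newtons":{"type":"number"}},"required":["rows"]}

```bash
mkdir -p pics; python3 - <<'E'
from bench import sensors, viewer
import cv2,pickle
s=sensors.sense(); print(s)
d={}
for n in ["top","side","wrist"]:
    p=viewer.snapshot(n); d[n]=p
    cv2.imwrite(f"pics/{n}0.png",p["color"][:,:,::-1]); print(n,p["camera_matrix"].tolist(),p["R"].round(4).tolist(),p["t"].round(1).tolist())
pickle.dump(d,open("s0.pkl","wb"))
E
```

```text
{'time': 0.0, 'joint_pos': array([ 6.57534889e+01,  7.51397284e+00,  8.53320245e+01,  1.47284265e-03,
        8.72614688e+01, -4.89366386e+00]), 'qd': array([ 0.02774209, -0.00458834,  0.01303602,  0.03238482,  0.04645483,
       -0.00179821]), 'joint_efforts': array([ 1.36401818e-04, -5.69403505e+01, -5.00552559e+01, -2.17194947e-04,
        1.53715181e-02, -1.01328048e-04]), 'tool_pos': array([198.57934152, 565.60012992, 238.22994805]), 'tcp_rot': array([-1.79893051e+02, -1.06332456e-02,  1.60647071e+02]), 'ft_force': array([0.29890879, 0.14747391, 0.21170814]), 'wrist_torque': array([-0.0687289 , -0.01256402,  0.0155131 ]), 'finger_gap': 85.4751397754089}
top [[478.3055788620855, 0.0, 323.60757522873314], [0.0, 478.3055788620855, 240.64024182358938], [0.0, 0.0, 1.0]] [[-0.0021, -1.0, 0.0067], [-0.9892, 0.0011, -0.1465], [0.1464, -0.0069, -0.9892]] [72.2, 567.3, 963.1]
side [[553.8001056300002, 0.0, 319.6222453442161], [0.0, 553.8001056300002, 243.50784536743015], [0.0, 0.0, 1.0]] [[0.7712, -0.6363, -0.0182], [-0.4865, -0.5707, -0.6615], [0.4106, 0.519, -0.7497]] [-375.0, 382.2, 1106.0]
wrist [[427.89863368604034, 0.0, 319.3485911430539], [0.0, 427.89863368604034, 242.01217636420736], [0.0, 0.0, 1.0]] [[0.3313, 0.9435, -0.0019], [0.8913, -0.3123, 0.3286], [0.3094, -0.1105, -0.9445]] [-598.7, -42.5, 380.6]
```

View pics/top0.png

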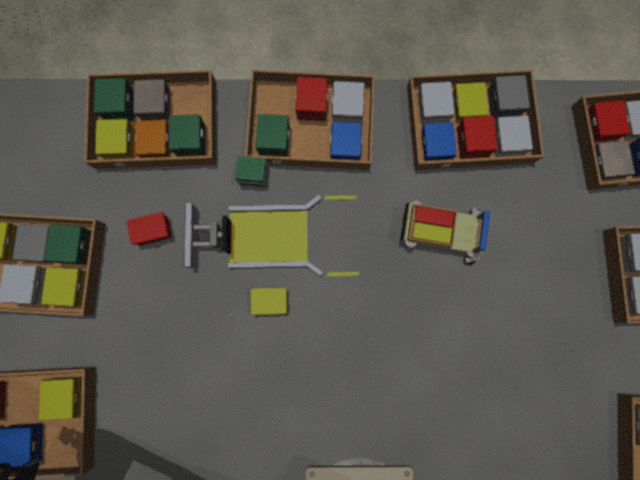

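View pics/side0.png

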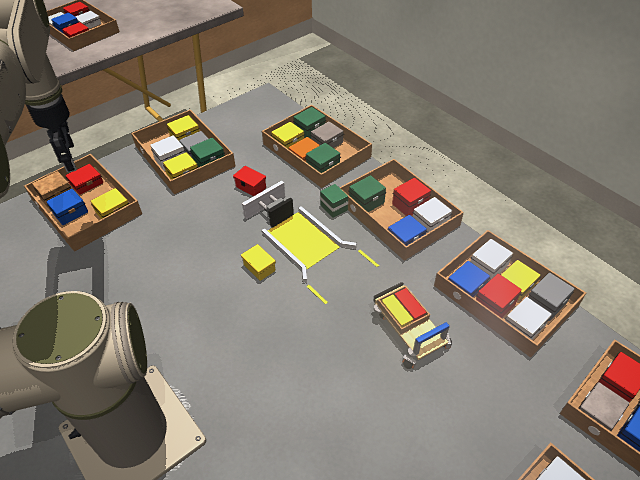

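View pics/wrist0.png

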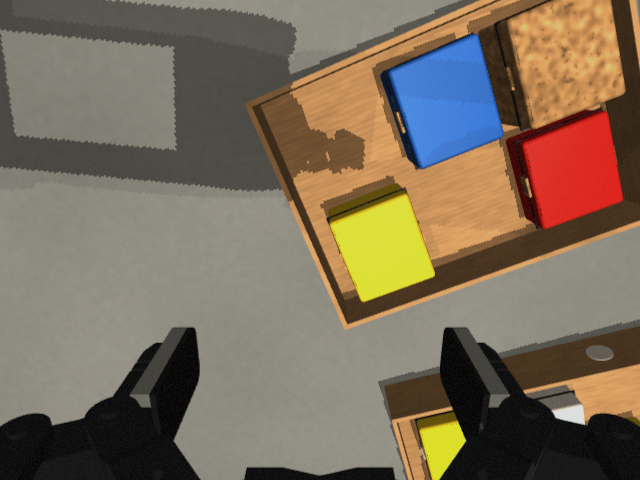

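The top view shows the bay opening to the right, with its mouth near column 320, rows 200–270. The caddy is at about (445,232) and its blue bar at about (485,230). I'll enlarge this area.

```bash
cat > h.py <<'E'
import numpy as np,cv2,pickle
def ray(p,u,v,z):
    K,R,t=p["camera_matrix"],p["R"],p["t"]
    d=R.T@np.linalg.solve(K,[u,v,1.]); c=-R.T@t
    return c+d*(z-c[2])/d[2]
def proj(p,X):
    x=p["R"]@np.array(X,float)+p["t"]; x=p["camera_matrix"]@x; return x[:2]/x[2]
def crop(p,name,x0,y0,w,h,s):
    im=p["color"][y0:y0+h,x0:x0+w,::-1]
    im=cv2.resize(im,None,fx=s,fy=s,interpolation=cv2.INTER_CUBIC)
    for k in range(0,w,10):
        cv2.line(im,(k*s,0),(k*s,8 if (x0+k)%50 else 20),(255,0,255),1)
        if k%20==0: cv2.putText(im,str(x0+k),(k*s,30),0,.4,(255,0,255),1)
    for k in range(0,h,10):
        cv2.line(im,(0,k*s),(8,k*s),(255,0,255),1); cv2.putText(im,str(y0+k),(10,k*s+4),0,.4,(255,0,255),1)
    cv2.imwrite(f"pics/{name}.png",im)
E
python3 - <<'E'
from h import *
d=pickle.load(open("s0.pkl","rb"))
crop(d["top"],"c1",390,190,110,85,7)
crop(d["top"],"c2",180,185,190,95,4)
crop(d["side"],"c3",360,270,100,100,6)
E
```

```text
(no output)
```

View pics/c1.png

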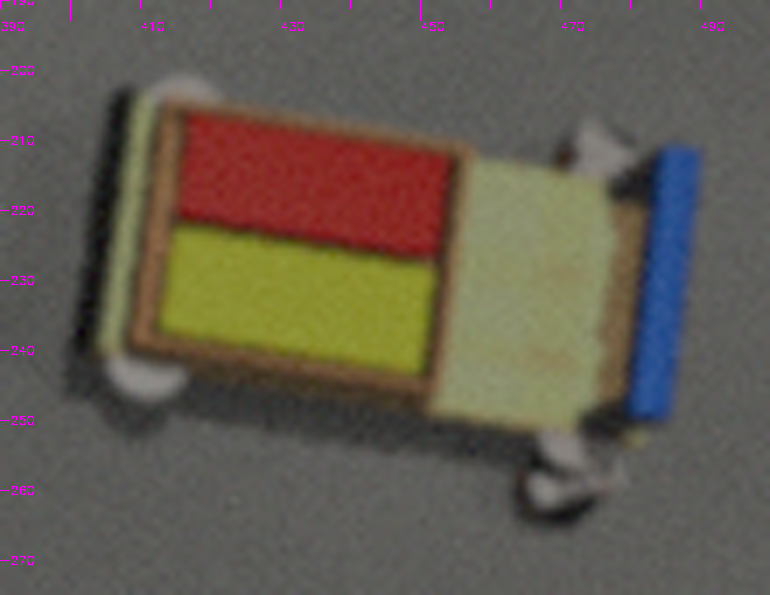

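View pics/c2.png

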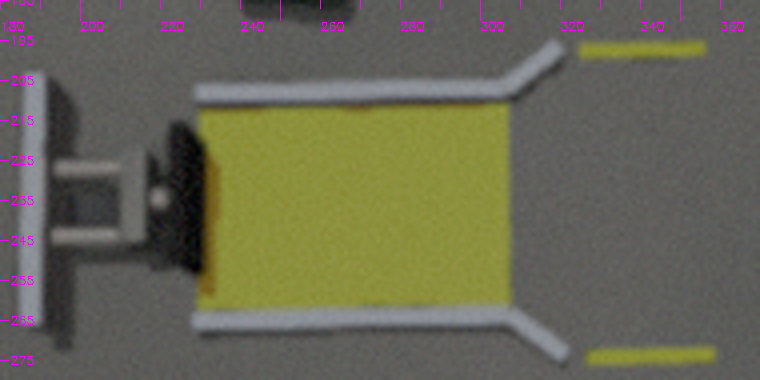

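View pics/c3.png

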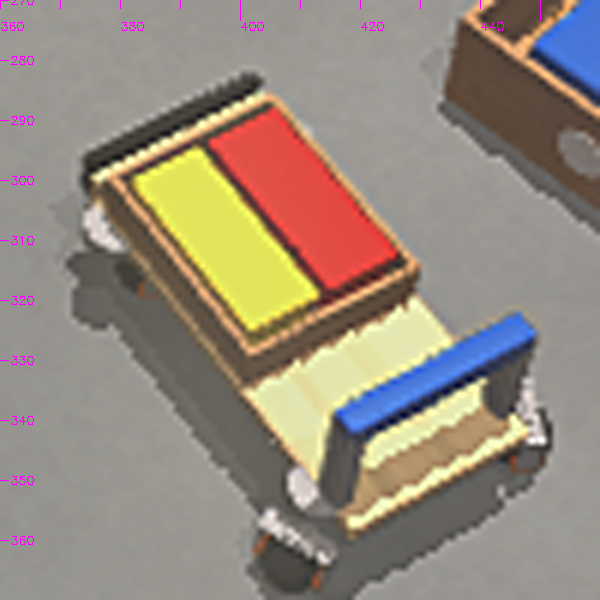

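```bash
python3 - <<'E'
from h import *
d=pickle.load(open("s0.pkl","rb")); p=d["top"]; q=d["side"]
print("cam",(-p["R"].T@p["t"]).round(1),(-q["R"].T@q["t"]).round(1))
def T(l,u,v,z): print(l,ray(p,u,v,z).round(1))
c1=lambda a,b:(390+a/7,190+b/7); c2=lambda a,b:(180+a/4,185+b/4); c3=lambda a,b:(360+a/6,270+b/6)
for l,a in dict(TL=(660,147),TR=(700,150),BL=(630,415),BR=(668,420)).items(): T("bar "+l,*c1(*a),94)
print("bar side L,R top edges")
for a in [(335,408),(515,315),(365,432),(536,335)]: print(ray(q,*c3(*a),94).round(1))
for l,a,z in [("noseTL",(118,90),60),("noseBL",(80,345),60),("deckTR",(615,170),43),("flat TL",(163,103),60),("flat BL",(128,342),60),("flat BR",(428,393),60),("flatTR",(470,148),60)]: T(l,*c1(*a),z)
for l,a,z in [("kU L",(200,94),16),("kU R",(500,88),16),("kL L",(195,322),16),("kL R",(510,316),16),("flU",(560,45),16),("flL",(565,354),16),("yel floor UR",(510,98),0),("yel LR",(512,306),0),("plate T front",(47,73),55),("plateB front",(44,328),55),("pad top",(207,150),66),("pad bot",(203,272),66),
 ("dashU",(580,50),0),("dashU2",(705,46),0),("dashL",(588,358),0),("dashL2",(715,352),0)]: T(l,*c2(*a),z)
E
```

```text
cam [ 420.3   78.2 1035.3] [  21.1 -594.5 1075.2]
bar TL [ 619.6 -251.8   94. ]
bar TR [ 618.7 -263.3   94. ]
bar BL [ 541.9 -239.3   94. ]
bar BR [ 540.5 -250.    94. ]
bar side L,R top edges
[ 544.2 -241.9   94. ]
[ 619.1 -256.    94. ]
[ 545.1 -255.    94. ]
[ 618.4 -266.2   94. ]
noseTL [ 644.3 -102.6   60. ]
noseBL [567.3 -89.2  60. ]
deckTR [ 623.3 -255.7   43. ]
flat TL [ 640.3 -115.9   60. ]
flat BL [ 568.2 -103.4   60. ]
flat BR [ 552.9 -191.5   60. ]
flatTR [ 626.5 -207.    60. ]
kU L [642.1 274.4  16. ]
kU R [645.3 111.5  16. ]
kL L [517.8 273.8  16. ]
kL R [520.8 105.7  16. ]
flU [669.2  78.8  16. ]
flL [500.4  76.3  16. ]
yel floor UR [643.2 106.4   0. ]
yel LR [527.8 105.    0. ]
plate T front [644.8 347.1  55. ]
plateB front [511.1 343.5  55. ]
pad top [601.8 260.4  66. ]
pad bot [538.6 260.8  66. ]
dashU [670.3  67.7   0. ]
dashU2 [672.5  -1.7   0. ]
dashL [499.5  63.8   0. ]
dashL2 [502.6  -5.    0. ]
```

```bash
cat >> h.py <<'E'
from scipy.spatial.transform import Rotation as Ro
def shift(cur,yaw,tgt,tyaw):
    R=Ro.from_euler("xyz",[180,0,yaw],degrees=True).as_matrix()
    return np.r_[(R.T@(np.array(tgt)-cur)/1000).round(4), 0,0,-(tyaw-yaw)]
E
python3 - <<'E'
from h import *
print(shift([198.8,566.1,239.3],160.65,[580.5,-252,160],170.65))
d=pickle.load(open("s0.pkl","rb"));p=d["wrist"];print((-p["R"].T@p["t"]).round(1))
E
```

```text
[ -0.6312  -0.6454   0.0793   0.       0.     -10.    ]
[118.4 593.7 372.3]
```

move_arm:
  rows:
    - [[-0.03, -0.03, 0, 0, 0, 0], [-0.6312, -0.6454, 0, 0, 0, -10], [-0.6312, -0.6454, 0, 0, 0, -10], [-0.6312, -0.6454, 0, 0, 0, -10], [-0.6312, -0.6454, 0, 0, 0, -10], [-0.6312, -0.6454, 0, 0, 0, -10], [-0.6312, -0.6454, 0, 0, 0, -10], [-0.6312, -0.6454, 0, 0, 0, -10], [-0.6312, -0.6454, 0, 0, 0, -10], [-0.6312, -0.6454, 0, 0, 0, -10], [-0.6312, -0.6454, 0, 0, 0, -10], [-0.6312, -0.6454, 0, 0, 0, -10], [-0.6312, -0.6454, 0, 0, 0, -10], [-0.6312, -0.6454, 0.0793, 0, 0, -10], [-0.6312, -0.6454, 0.0793, 0, 0, -10], [-0.6312, -0.6454, 0.0793, 0, 0, -10], [-0.6312, -0.6454, 0.0793, 0, 0, -10], [-0.6312, -0.6454, 0.0793, 0, 0, -10], [-0.6312, -0.6454, 0.0793, 0, 0, -10], [-0.6312, -0.6454, 0.0793, 0, 0, -10]]
  grip: 0.6

```text
time: 2.15
tool_pos: [579.8, -254.6, 157.3]
tcp_rot: [180.0, -0.2, 170.5]
ft_force: [0.0, 0.9, -0.0]
finger_gap: 51.3
```

```bash
python3 - <<'E'
from bench import sensors, viewer
from h import *
p=viewer.snapshot("wrist"); pickle.dump(p,open("w1.pkl","wb"))
cv2.imwrite("pics/w1.png",p["color"][:,:,::-1])
q=viewer.snapshot("side"); pickle.dump(q,open("q1.pkl","wb")); crop(q,"q1",340,240,130,130,5)
s=sensors.sense(); print(s["time"],s["tool_pos"],s["tcp_rot"],s["joint_pos"].round(1))
E
```

```text
2.25 [ 579.95787152 -252.01919346  159.07248994] [ 1.79951973e+02 -9.83407287e-02  1.70592158e+02] [ -28.1   15.3   84.9    0.    79.9 -108.7]
```

View pics/w1.png

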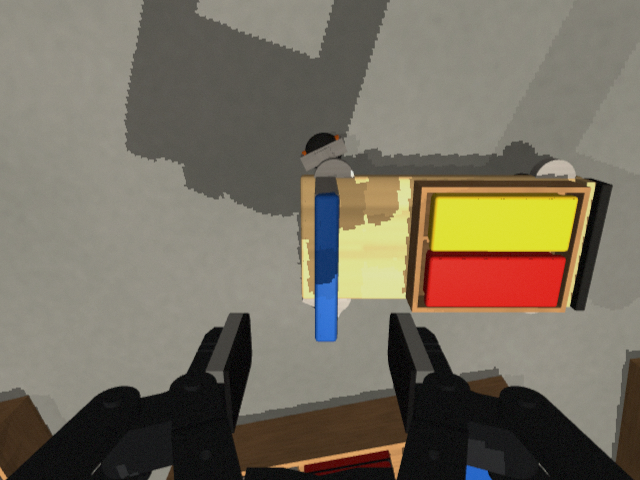

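View pics/q1.png

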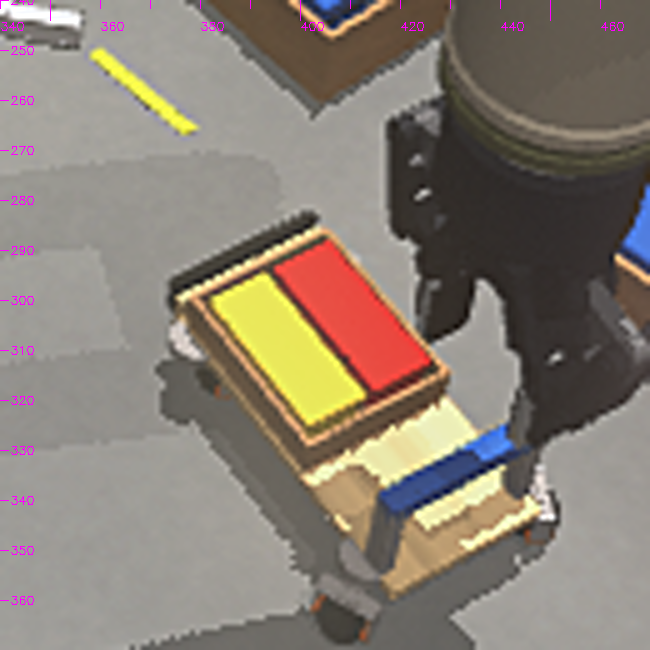

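The wrist view shows the bar top at columns 316–338, rows 194–341. It sits between the fingers across the jaw axis, but the fingers appear offset along the bar because of perspective. I'll measure it.

```bash
python3 - <<'E'
from h import *
p=pickle.load(open("w1.pkl","rb"))
P=[ray(p,u,v,94) for u,v in [(316,194),(339,194),(316,341),(337,341)]]
for x in P: print(x.round(1))
c=np.mean(P,0); print("bar c",c, np.degrees(np.arctan2(*( (P[2]+P[3]-P[0]-P[1])[[1,0]]))))
A,B=ray(p,609,184,60),ray(p,585,310,60); m=(A+B)/2; print(A,B,m,m-c,np.degrees(np.arctan2(*(m-c)[[1,0]])),np.linalg.norm((m-c)[:2]))
E
```

```text
[ 539.5 -249.8   94. ]
[ 541.3 -239.2   94. ]
[ 617.8 -263.2   94. ]
[ 619.7 -252.2   94. ]
bar c [ 579.58828662 -251.08286066   94.        ] -9.553602408972012
[568.02405134 -92.41791339  60.        ] [ 644.45012055 -102.74784907   60.        ] [606.23708594 -97.58288123  60.        ] [ 26.64879932 153.49997943 -34.        ] 80.15116762434552 155.79602751717204
```

move_arm:
  rows:
    - [[0, 0, 0.015, 0, 0, 0], [0, 0, 0.035, 0, 0, 0], [0, 0, 0.055, 0, 0, 0], [0, 0, 0.07, 0, 0, 0], [0, 0, 0.078, 0, 0, 0], [0, 0, 0.082, 0, 0, 0], [0, 0, 0.082, 0, 0, 0], [0, 0, 0.082, 0, 0, 0]]
  grip: 0.45

```text
time: 3.05
tool_pos: [581.1, -252.2, 79.0]
tcp_rot: [-180.0, 0.1, 170.7]
ft_force: [0.2, 0.4, -0.4]
finger_gap: 38.5
```

move_arm:
  rows:
    - [[0, 0, 0, 0, 0, 0], [0, 0, 0, 0, 0, 0], [0, 0, 0, 0, 0, 0], [0, 0, 0, 0, 0, 0], [0, 0, 0, 0, 0, 0], [0, 0, 0, 0, 0, 0], [0, 0, 0, 0, 0, 0]]
  grip: 0
  newtons: 40

```text
time: 3.75
tool_pos: [581.0, -252.5, 78.9]
tcp_rot: [-180.0, 0.1, 170.6]
ft_force: [-0.4, -0.1, 5.1]
finger_gap: 11.1
```

```bash
python3 - <<'E'
from bench import sensors, viewer
from h import *
for n,a in [("wrist",None),("top",(390,185,110,85,6)),("side",(340,240,130,130,5))]:
    p=viewer.snapshot(n); pickle.dump(p,open(f"g_{n}.pkl","wb"))
    if a: crop(p,"g_"+n,*a)
    else: cv2.imwrite("pics/g_wrist.png",p["color"][:,:,::-1])
s=sensors.sense(); print({k:np.round(s[k],2) for k in("time","tool_pos","tcp_rot","ft_force","wrist_torque","finger_gap")})
E
```

```text
{'time': np.float64(3.9), 'tool_pos': array([ 581.09, -252.42,   78.95]), 'tcp_rot': array([-1.7996e+02,  9.0000e-02,  1.7064e+02]), 'ft_force': array([ 0.4 , -1.18,  5.73]), 'wrist_torque': array([-0.11,  0.08,  0.01]), 'finger_gap': np.float64(11.38)}
```

View pics/g_wrist.png

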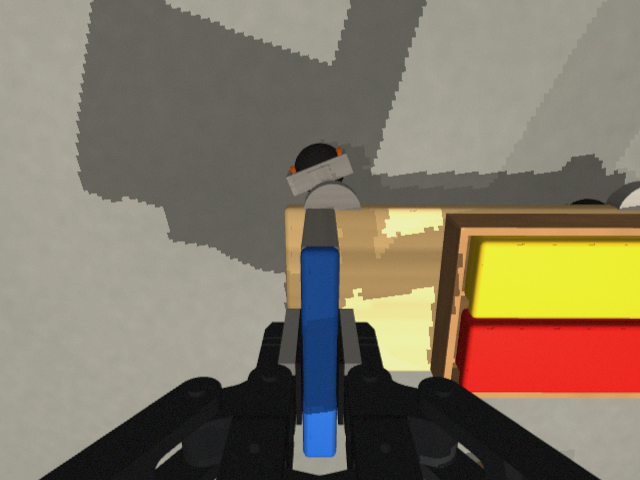

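View pics/g_side.png

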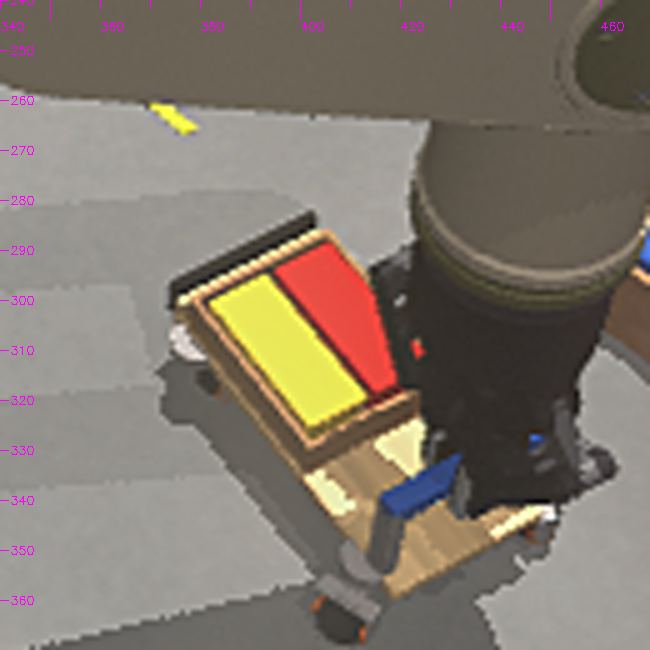

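View pics/g_top.png

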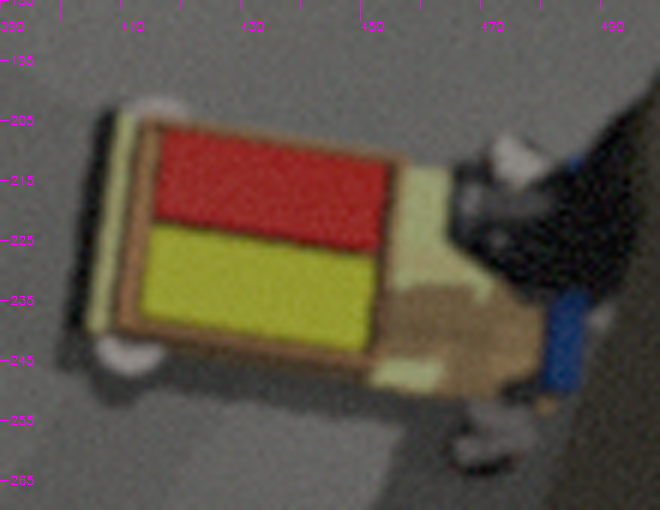

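```bash
cat > path.py <<'E'
from h import *
import json
def rows(cur,yaw,poses):
    out=[]
    for x,y,z,w in poses:
        a=shift(cur,yaw,[x,y,z],w); out.append([round(a[0],4),round(a[1],4),round(a[2],4),0,0,round(a[5],2)])
    return out
line=lambda y: 583.5-(y-76)*0.0192
E
python3 - <<'E'
from path import *
# commanded: (580.5,-252,78) yaw 170.65
c=[580.5,-252,78.]; n=20; P=[]
for k in range(1,n+1):
    f=k/n; y=-252+100*(f if 1 else 0); 
    b=f*f*(3-2*f)
    # bar lateral: offset -9.3 -> 0 (+1 TCP offset)
    off0=580.5-line(-252); x=line(y)+off0*(1-b)+1*b
    P.append((x,y,78.,170.65+b*(181.1-170.65)))
print(P[-1]); print(json.dumps([rows(c,170.65,P)]))
E
```

```text
(588.8776, -152.0, 78.0, 181.1)
[[[0.0008, 0.0049, 0.0, 0, 0, -0.08], [0.0015, 0.0099, 0.0, 0, 0, -0.29], [0.0021, 0.0149, 0.0, 0, 0, -0.63], [0.0026, 0.0198, 0.0, 0, 0, -1.09], [0.0029, 0.0249, 0.0, 0, 0, -1.63], [0.0032, 0.0299, 0.0, 0, 0, -2.26], [0.0035, 0.0349, 0.0, 0, 0, -2.94], [0.0037, 0.0399, 0.0, 0, 0, -3.68], [0.0038, 0.045, 0.0, 0, 0, -4.44], [0.004, 0.05, 0.0, 0, 0, -5.22], [0.0041, 0.0551, 0.0, 0, 0, -6.01], [0.0043, 0.0601, 0.0, 0, 0, -6.77], [0.0045, 0.0651, 0.0, 0, 0, -7.51], [0.0047, 0.0702, 0.0, 0, 0, -8.19], [0.005, 0.0752, 0.0, 0, 0, -8.82], [0.0054, 0.0802, 0.0, 0, 0, -9.36], [0.0059, 0.0852, 0.0, 0, 0, -9.82], [0.0065, 0.0901, 0.0, 0, 0, -10.16], [0.0071, 0.0951, 0.0, 0, 0, -10.37], [0.008, 0.1, 0.0, 0, 0, -10.45]]]
```

move_arm:
  rows:
    - [[0.0004, 0.002, 0, 0, 0, -0.04], [0.0012, 0.008, 0, 0, 0, -0.2], [0.002, 0.014, 0, 0, 0, -0.55], [0.0026, 0.0198, 0, 0, 0, -1.1], [0.0029, 0.0249, 0, 0, 0, -1.65], [0.0032, 0.03, 0, 0, 0, -2.25], [0.0035, 0.035, 0, 0, 0, -2.95], [0.0037, 0.04, 0, 0, 0, -3.7], [0.0038, 0.045, 0, 0, 0, -4.45], [0.004, 0.05, 0, 0, 0, -5.2], [0.0041, 0.055, 0, 0, 0, -6.0], [0.0043, 0.06, 0, 0, 0, -6.8], [0.0045, 0.065, 0, 0, 0, -7.5], [0.0047, 0.07, 0, 0, 0, -8.2], [0.005, 0.075, 0, 0, 0, -8.8], [0.0054, 0.08, 0, 0, 0, -9.35], [0.0059, 0.085, 0, 0, 0, -9.8], [0.0065, 0.09, 0, 0, 0, -10.15], [0.0071, 0.095, 0, 0, 0, -10.35], [0.008, 0.1, 0, 0, 0, -10.45]]

```text
time: 5.9
tool_pos: [589.5, -152.4, 79.0]
tcp_rot: [-179.9, 0.1, -178.9]
ft_force: [1.2, -1.9, 6.1]
finger_gap: 10.9
```

```bash
python3 - <<'E'
from bench import sensors, viewer
from h import *
for n,a in [("wrist",None),("top",(300,185,180,95,4)),("side",(280,190,150,150,5))]:
    p=viewer.snapshot(n); pickle.dump(p,open(f"m_{n}.pkl","wb"))
    if a: crop(p,"m_"+n,*a)
    else: cv2.imwrite("pics/m_wrist.png",p["color"][:,:,::-1])
s=sensors.sense(); print({k:np.round(s[k],2) for k in("time","tool_pos","tcp_rot","ft_force","wrist_torque","finger_gap")})
E
```

```text
{'time': np.float64(6.05), 'tool_pos': array([ 589.51, -151.66,   78.94]), 'tcp_rot': array([-1.7998e+02,  9.0000e-02, -1.7887e+02]), 'ft_force': array([0.14, 0.52, 6.43]), 'wrist_torque': array([ 0.13, -0.04,  0.04]), 'finger_gap': np.float64(11.0)}
```

View pics/m_top.png

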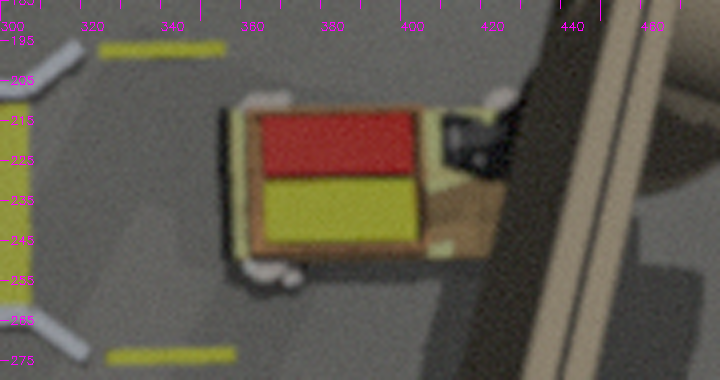

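View pics/m_wrist.png

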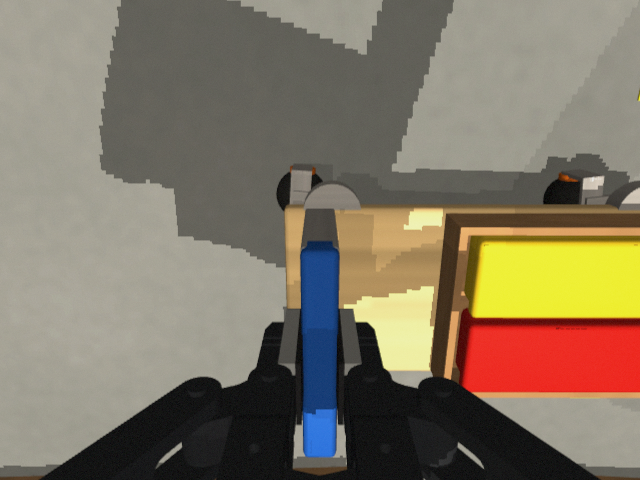

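```bash
python3 - <<'E'
from h import *
p=pickle.load(open("m_top.pkl","rb"))
c=lambda a,b:(300+a/4,185+b/4)
line=lambda y: 583.5-(y-76)*0.0192
for l,a,z in [("noseU",(222,107),60),("noseL",(222,260),60),("flU",(250,108),63),("flL",(250,257),63),("frU",(420,108),63),("frL",(424,257),63)]:
    X=ray(p,*c(*a),z); print(l,X.round(1),(X[0]-line(X[1])).round(1))
E
```

```text
noseU [625.4   4.9  60. ] 40.5
noseL [545.2   5.9  60. ] -39.7
flU [624.2  -9.4  63. ] 39.1
flL [546.3  -8.3  63. ] -38.8
frU [624.2 -97.6  63. ] 37.3
frL [546.2 -97.6  63. ] -40.6
```

View pics/m_side.png

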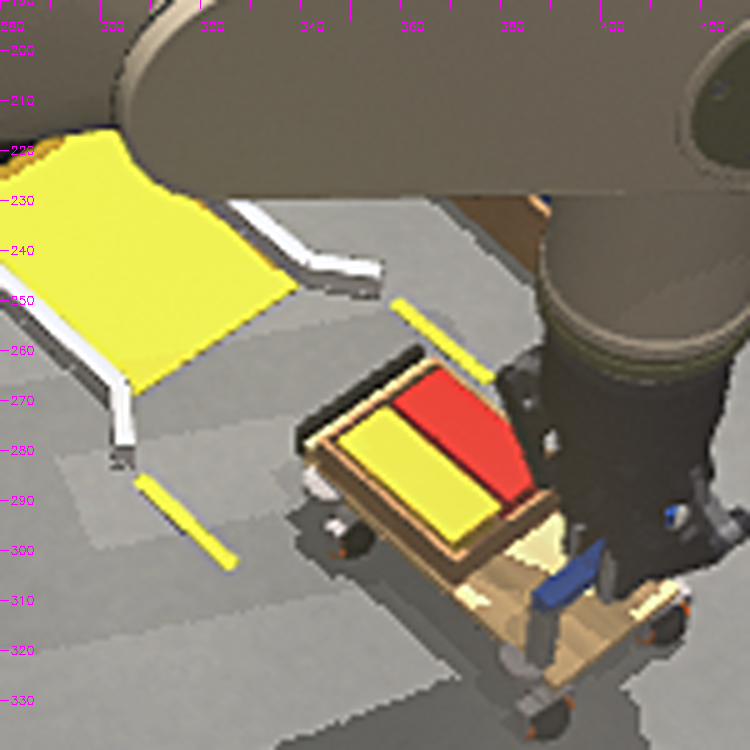

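move_arm:
  rows:
    - [[0, 0.002, 0, 0, 0, 0], [0, 0.006, 0, 0, 0, 0], [0, 0.011, 0, 0, 0, 0], [0, 0.016, 0, 0, 0, 0], [0, 0.021, 0, 0, 0, 0], [0, 0.026, 0, 0, 0, 0], [0, 0.031, 0, 0, 0, 0], [0, 0.036, 0, 0, 0, 0], [0, 0.041, 0, 0, 0, 0], [0, 0.046, 0, 0, 0, 0], [0, 0.051, 0, 0, 0, 0], [0, 0.056, 0, 0, 0, 0], [0, 0.061, 0, 0, 0, 0], [0, 0.066, 0, 0, 0, 0], [0, 0.071, 0, 0, 0, 0], [0, 0.075, 0, 0, 0, 0], [0, 0.079, 0, 0, 0, 0], [0, 0.082, 0, 0, 0, 0], [0, 0.084, 0, 0, 0, 0], [0, 0.085, 0, 0, 0, 0]]

```text
time: 8.05
tool_pos: [587.8, -67.2, 79.0]
tcp_rot: [-179.9, 0.1, -178.9]
ft_force: [-0.0, -3.1, 6.7]
finger_gap: 11.2
```

```bash
python3 - <<'E'
from bench import sensors, viewer
from h import *
for n,a in [("wrist",None),("top",(170,185,230,95,3)),("side",(230,150,160,150,5))]:
    p=viewer.snapshot(n); pickle.dump(p,open(f"n_{n}.pkl","wb"))
    if a: crop(p,"n_"+n,*a)
    else: cv2.imwrite("pics/n_wrist.png",p["color"][:,:,::-1])
s=sensors.sense(); print({k:np.round(s[k],2) for k in("time","tool_pos","tcp_rot","ft_force","wrist_torque","finger_gap")})
E
```

```text
{'time': np.float64(8.2), 'tool_pos': array([587.86, -67.12,  78.93]), 'tcp_rot': array([-1.7996e+02,  9.0000e-02, -1.7889e+02]), 'ft_force': array([ 0.52, -1.83,  7.08]), 'wrist_torque': array([-0.22, -0.02,  0.08]), 'finger_gap': np.float64(11.37)}
```

View pics/n_top.png

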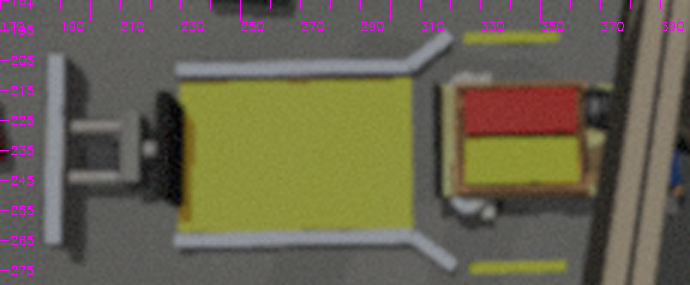

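View pics/n_side.png

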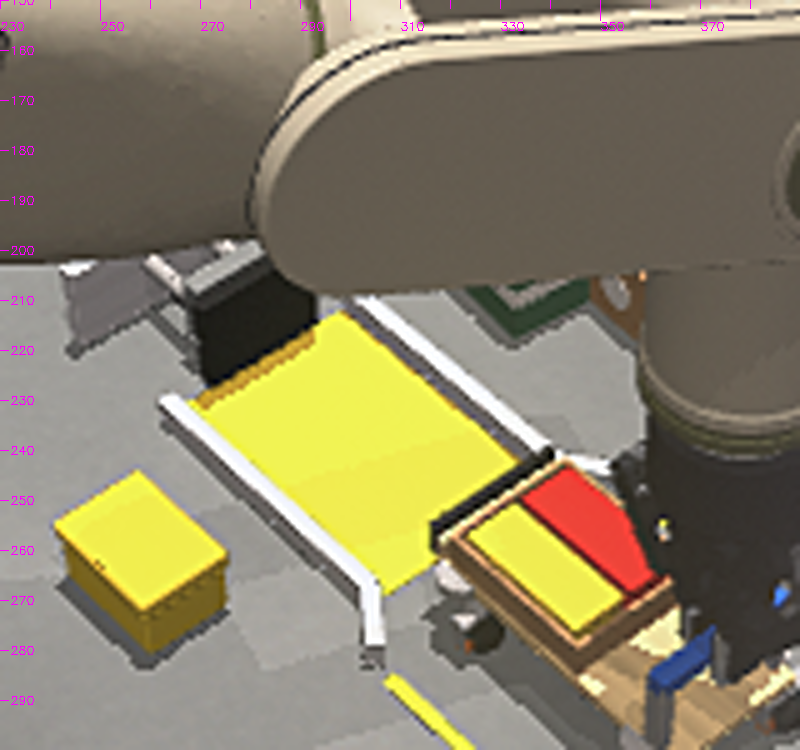

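View pics/n_wrist.png

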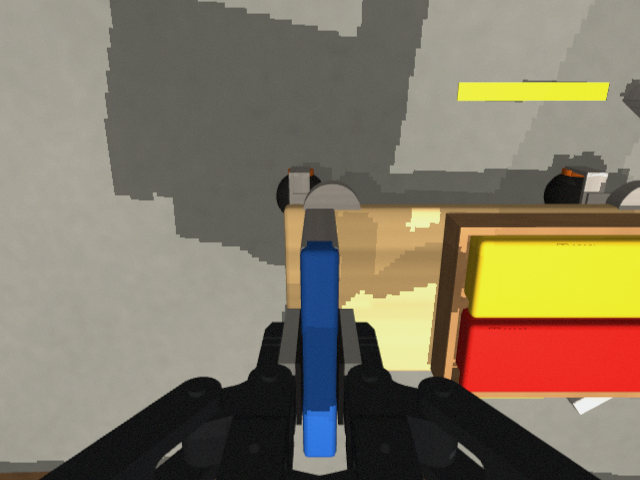

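```bash
python3 - <<'E'
from h import *
p=pickle.load(open("n_top.pkl","rb"));q=pickle.load(open("n_side.pkl","rb"))
crop(p,"n2",290,185,110,95,7)
for a,z in [((212,388),6),((192,308),66)]: print("pad",ray(q,230+a[0]/5,150+a[1]/5,z).round(1))
E
```

```text
pad [547.2 270.2   6. ]
pad [543.2 273.8  66. ]
```

View pics/n2.png

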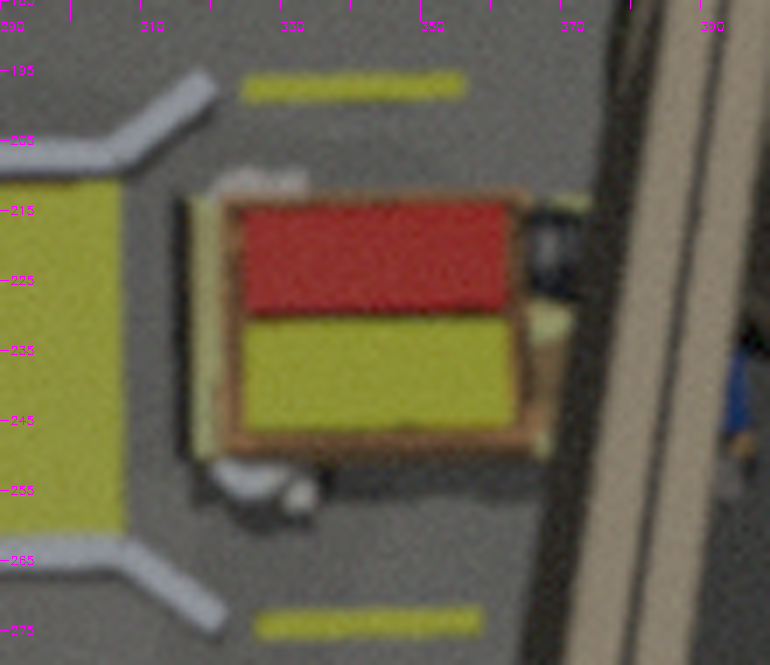

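move_arm:
  rows:
    - [[0, 0.002, 0, 0, 0, 0], [0, 0.006, 0, 0, 0, 0], [0, 0.01, 0, 0, 0, 0], [0, 0.014, 0, 0, 0, 0], [0, 0.018, 0, 0, 0, 0], [0, 0.022, 0, 0, 0, 0], [0, 0.026, 0, 0, 0, 0], [0, 0.03, 0, 0, 0, 0], [0, 0.034, 0, 0, 0, 0], [0, 0.038, 0, 0, 0, 0], [0, 0.042, 0, 0, 0, 0], [0, 0.046, 0, 0, 0, 0], [0, 0.05, 0, 0, 0, 0], [0, 0.054, 0, 0, 0, 0], [0, 0.058, 0, 0, 0, 0], [0, 0.062, 0, 0, 0, 0], [0, 0.066, 0, 0, 0, 0], [0, 0.069, 0, 0, 0, 0], [0, 0.071, 0, 0, 0, 0], [0, 0.072, 0, 0, 0, 0]]

```text
time: 10.2
tool_pos: [586.5, 4.8, 79.0]
tcp_rot: [-180.0, 0.1, -178.9]
ft_force: [0.1, -3.1, 6.5]
finger_gap: 11.2
```

```bash
python3 - <<'E'
from bench import sensors, viewer
from h import *
p=viewer.snapshot("top"); pickle.dump(p,open("o_top.pkl","wb")); crop(p,"o_top",220,190,120,85,6)
s=sensors.sense(); print({k:np.round(s[k],2) for k in("time","tool_pos","tcp_rot","ft_force","wrist_torque","finger_gap")})
E
```

```text
{'time': np.float64(10.25), 'tool_pos': array([586.49,   4.97,  78.94]), 'tcp_rot': array([-1.7996e+02,  9.0000e-02, -1.7888e+02]), 'ft_force': array([ 0.16, -1.36,  6.48]), 'wrist_torque': array([-0.29, -0.05,  0.04]), 'finger_gap': np.float64(11.09)}
```

View pics/o_top.png

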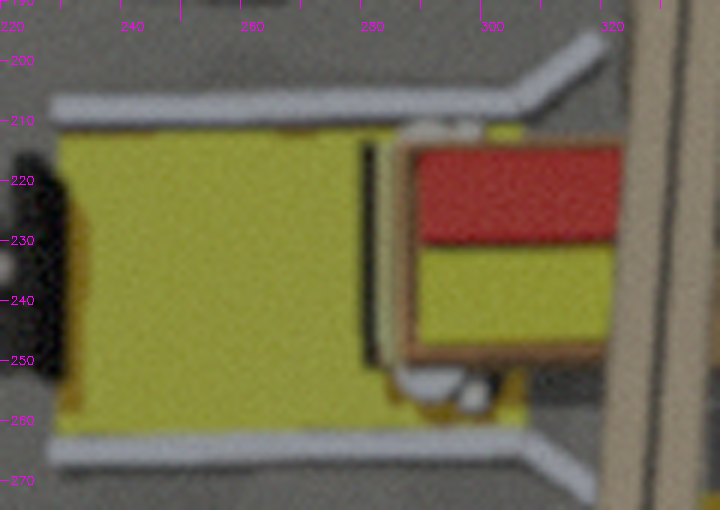

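```bash
python3 - <<'E'
from h import *
p=pickle.load(open("o_top.pkl","rb"))
c=lambda a,b:(220+a/6,190+b/6)
line=lambda y: 583.5-(y-76)*0.0192
for l,a,z in [("noseU",(362,142),60),("noseL",(366,368),60),("kU",(365,103),16),("kL",(365,443),16),("kU",(70,108),16),("kL",(70,450),16),("floorU",(60,130),0),("floorL",(60,434),0)]:
    X=ray(p,*c(*a),z); print(l,X.round(1),(X[0]-line(X[1])).round(1))
E
```

```text
noseU [621.5 161.2  60. ] 39.6
noseL [542.6 159.   60. ] -39.3
kU [644.9 164.   16. ] 63.1
kL [521.2 162.7  16. ] -60.6
kU [643.2 270.8  16. ] 63.4
kL [518.9 267.6  16. ] -61.0
floorU [638.4 277.3   0. ] 58.8
floorL [526.2 274.3   0. ] -53.5
```

move_arm:
  rows:
    - [[0, 0.002, 0, 0, 0, 0], [-0.0001, 0.006, 0, 0, 0, 0], [-0.0002, 0.01, 0, 0, 0, 0], [-0.0003, 0.014, 0, 0, 0, 0], [-0.0004, 0.018, 0, 0, 0, 0], [-0.0005, 0.022, 0, 0, 0, 0], [-0.0006, 0.026, 0, 0, 0, 0], [-0.0007, 0.03, 0, 0, 0, 0], [-0.0008, 0.034, 0, 0, 0, 0], [-0.0009, 0.038, 0, 0, 0, 0], [-0.001, 0.042, 0, 0, 0, 0], [-0.001, 0.046, 0, 0, 0, 0], [-0.001, 0.05, 0, 0, 0, 0], [-0.001, 0.054, 0, 0, 0, 0], [-0.001, 0.057, 0, 0, 0, 0], [-0.001, 0.06, 0, 0, 0, 0], [-0.001, 0.062, 0, 0, 0, 0], [-0.001, 0.064, 0, 0, 0, 0], [-0.001, 0.0655, 0, 0, 0, 0], [-0.001, 0.067, 0, 0, 0, 0]]

```text
time: 12.25
tool_pos: [586.2, 71.8, 78.9]
tcp_rot: [-180.0, 0.1, -178.9]
ft_force: [0.7, -2.7, 7.7]
finger_gap: 11.1
```

```bash
python3 - <<'E'
from bench import sensors, viewer
from h import *
p=viewer.snapshot("top"); pickle.dump(p,open("p_top.pkl","wb")); crop(p,"p_top",170,190,130,85,6)
p=viewer.snapshot("side"); pickle.dump(p,open("p_side.pkl","wb")); crop(p,"p_side",220,150,140,130,5)
s=sensors.sense(); print({k:np.round(s[k],2) for k in("time","tool_pos","tcp_rot","ft_force","wrist_torque","finger_gap")})
E
```

```text
{'time': np.float64(12.35), 'tool_pos': array([586.17,  71.98,  78.91]), 'tcp_rot': array([-1.7998e+02,  9.0000e-02, -1.7889e+02]), 'ft_force': array([-0.43, -1.16,  6.55]), 'wrist_torque': array([-0.18, -0.  ,  0.11]), 'finger_gap': np.float64(10.89)}
```

View pics/p_top.png

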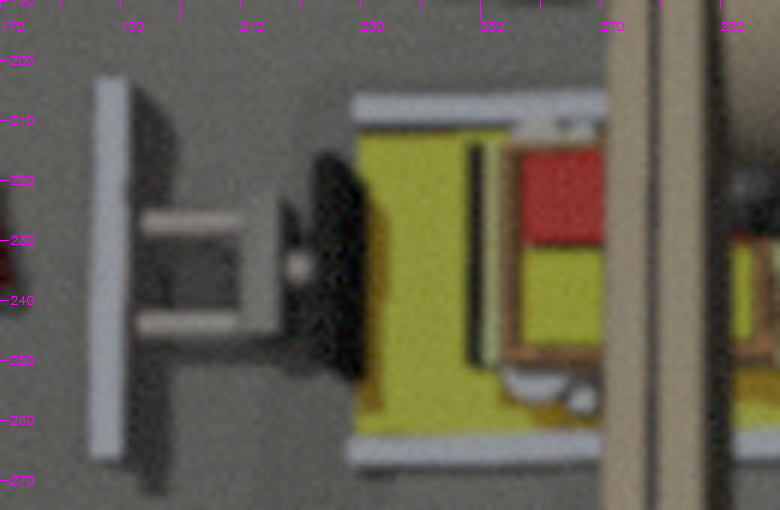

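View pics/p_side.png

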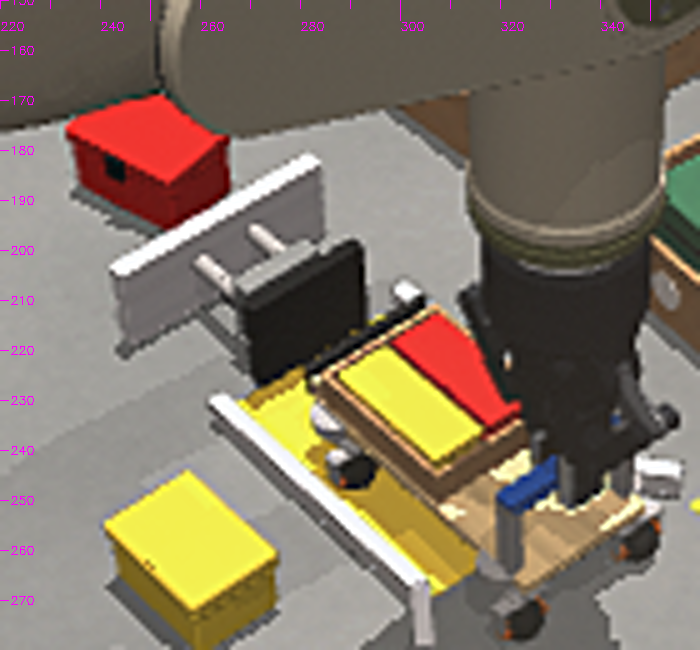

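move_arm:
  rows:
    - [[0, 0.001, 0, 0, 0, 0], [0, 0.003, 0, 0, 0, 0], [0, 0.005, 0, 0, 0, 0], [0, 0.007, 0, 0, 0, 0], [0, 0.009, 0, 0, 0, 0], [0, 0.0105, 0, 0, 0, 0], [0, 0.012, 0, 0, 0, 0], [0, 0.0134, 0, 0, 0, 0], [0, 0.0148, 0, 0, 0, 0], [0, 0.016, 0, 0, 0, 0], [0, 0.0172, 0, 0, 0, 0], [0, 0.0184, 0, 0, 0, 0], [0, 0.0196, 0, 0, 0, 0], [0, 0.0208, 0, 0, 0, 0], [0, 0.022, 0, 0, 0, 0], [0, 0.0232, 0, 0, 0, 0], [0, 0.0244, 0, 0, 0, 0], [0, 0.0256, 0, 0, 0, 0]]

```text
time: 14.15
tool_pos: [585.7, 97.4, 78.9]
tcp_rot: [-180.0, 0.1, -178.9]
ft_force: [0.4, -2.3, 6.6]
finger_gap: 11.2
```

```bash
python3 - <<'E'
from bench import sensors, viewer
from h import *
p=viewer.snapshot("top"); pickle.dump(p,open("r_top.pkl","wb")); crop(p,"r_top",180,190,110,85,7)
s=sensors.sense(); print({k:np.round(s[k],2) for k in("time","tool_pos","tcp_rot","ft_force","wrist_torque","finger_gap")})
E
```

```text
{'time': np.float64(14.2), 'tool_pos': array([585.7 ,  97.56,  78.93]), 'tcp_rot': array([-1.7998e+02,  9.0000e-02, -1.7890e+02]), 'ft_force': array([-0.18, -2.53,  6.87]), 'wrist_torque': array([-0.35, -0.04,  0.08]), 'finger_gap': np.float64(10.95)}
```

View pics/r_top.png

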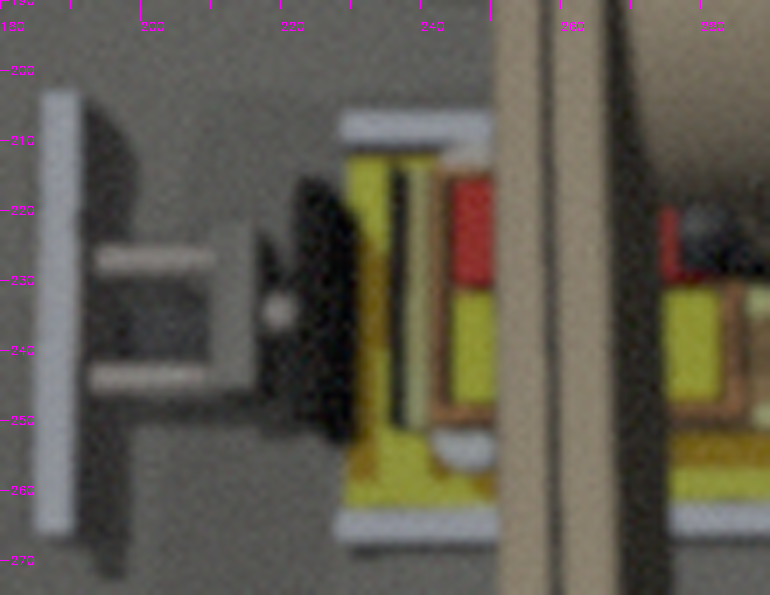

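move_arm:
  rows:
    - [[0, 0.0012, 0, 0, 0, 0], [0, 0.0024, 0, 0, 0, 0], [0, 0.0036, 0, 0, 0, 0], [0, 0.0048, 0, 0, 0, 0], [0, 0.006, 0, 0, 0, 0], [0, 0.0072, 0, 0, 0, 0]]

```text
time: 14.8
tool_pos: [585.6, 104.5, 78.9]
tcp_rot: [-180.0, 0.1, -178.9]
ft_force: [0.7, -3.4, 7.8]
finger_gap: 11.0
```

move_arm:
  rows:
    - [[0, 0.0012, 0, 0, 0, 0], [0, 0.0024, 0, 0, 0, 0]]

```text
time: 15.0
tool_pos: [585.6, 107.0, 79.0]
tcp_rot: [-180.0, 0.1, -178.9]
ft_force: [1.1, -3.0, 6.9]
finger_gap: 10.8
```

move_arm:
  rows:
    - [[0, 0.0012, 0, 0, 0, 0], [0, 0.0024, 0, 0, 0, 0]]

```text
time: 15.2
tool_pos: [585.5, 109.3, 78.9]
tcp_rot: [-180.0, 0.1, -178.9]
ft_force: [0.3, -2.2, 7.2]
finger_gap: 11.0
```

move_arm:
  rows:
    - [[0, 0.0012, 0, 0, 0, 0], [0, 0.0024, 0, 0, 0, 0]]

```text
time: 15.4
tool_pos: [585.5, 111.8, 78.9]
tcp_rot: [-180.0, 0.1, -178.9]
ft_force: [-0.6, -2.6, 6.4]
finger_gap: 11.3
```

move_arm:
  rows:
    - [[0, 0.001, 0, 0, 0, 0]]

```text
time: 15.5
tool_pos: [585.4, 112.8, 78.9]
tcp_rot: [-180.0, 0.1, -178.9]
ft_force: [0.1, -2.8, 7.0]
finger_gap: 11.0
```

move_arm:
  rows:
    - [[0, 0.001, 0, 0, 0, 0]]

```text
time: 15.6
tool_pos: [585.4, 113.8, 79.0]
tcp_rot: [-180.0, 0.1, -178.9]
ft_force: [-0.1, -3.8, 6.8]
finger_gap: 11.1
```

move_arm:
  rows:
    - [[0, 0.001, 0, 0, 0, 0]]

```text
time: 15.7
tool_pos: [585.4, 114.5, 79.0]
tcp_rot: [-179.9, 0.1, -178.9]
ft_force: [1.1, -5.0, 7.1]
finger_gap: 11.8
```

move_arm:
  rows:
    - [[0, 0.0005, 0, 0, 0, 0]]

```text
time: 15.8
tool_pos: [585.4, 114.8, 78.9]
tcp_rot: [-179.9, 0.1, -178.9]
ft_force: [0.7, -4.1, 6.6]
finger_gap: 11.4
```

move_arm:
  rows:
    - [[0, 0.0006, 0, 0, 0, 0], [0, 0.001, 0, 0, 0, 0]]

```text
time: 16.0
tool_pos: [585.4, 115.4, 79.0]
tcp_rot: [-179.9, 0.1, -178.9]
ft_force: [0.3, -6.0, 7.2]
finger_gap: 11.3
```

```bash
python3 - <<'E'
from bench import sensors, viewer
from h import *
F=[]
for i in range(4):
    p=viewer.snapshot("top"); s=sensors.sense(); F.append(s["ft_force"]); print(s["time"],s["tool_pos"].round(1),s["ft_force"].round(2))
crop(p,"s_top",180,190,110,85,7)
E
```

```text
16.05 [585.4 115.4  78.9] [ 1.55 -6.49  7.18]
16.1 [585.4 115.4  78.9] [-0.03 -7.2   7.2 ]
16.15 [585.4 115.4  79. ] [ 1.26 -6.05  7.99]
16.2 [585.5 115.4  79. ] [ 0.39 -7.34  6.78]
```

View pics/s_top.png

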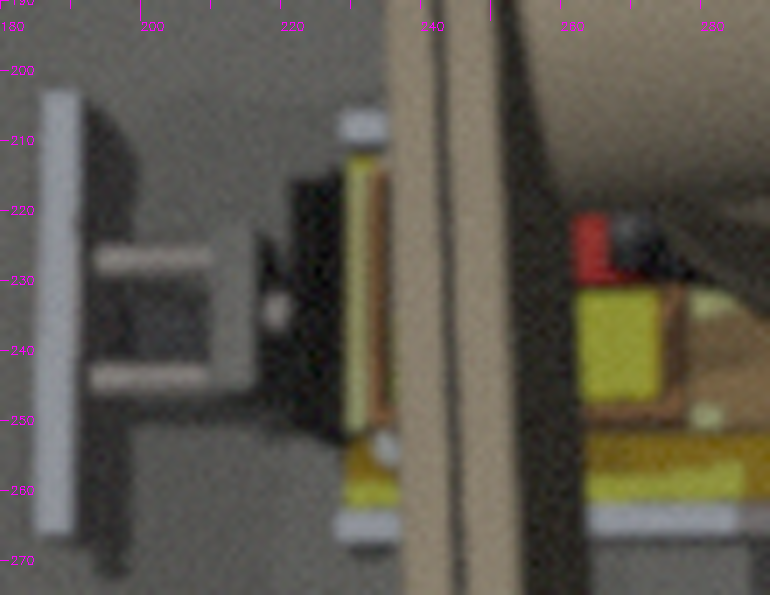

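move_arm:
  rows:
    - [[0, 0.0003, 0, 0, 0, 0], [0, 0.0003, 0, 0, 0, 0], [0, 0.0003, 0, 0, 0, 0], [0, 0.0003, 0, 0, 0, 0], [0, 0.0003, 0, 0, 0, 0], [0, 0.0003, 0, 0, 0, 0], [0, 0.0003, 0, 0, 0, 0], [0, 0.0003, 0, 0, 0, 0], [0, 0.0003, 0, 0, 0, 0], [0, 0.0003, 0, 0, 0, 0], [0, 0.0003, 0, 0, 0, 0], [0, 0.0003, 0, 0, 0, 0]]

```text
time: 17.4
tool_pos: [585.5, 115.6, 79.0]
tcp_rot: [-179.9, 0.1, -178.9]
ft_force: [0.5, -6.4, 8.3]
finger_gap: 11.5
```

move_arm:
  rows:
    - [[0, 0.0005, 0, 0, 0, 0], [0, 0.0005, 0, 0, 0, 0], [0, 0.0005, 0, 0, 0, 0], [0, 0.0005, 0, 0, 0, 0], [0, 0.0005, 0, 0, 0, 0], [0, 0.0005, 0, 0, 0, 0], [0, 0.0005, 0, 0, 0, 0], [0, 0.0005, 0, 0, 0, 0], [0, 0.0005, 0, 0, 0, 0], [0, 0.0005, 0, 0, 0, 0]]

```text
time: 18.4
tool_pos: [585.5, 115.9, 79.0]
tcp_rot: [-179.9, 0.1, -178.9]
ft_force: [1.1, -7.1, 6.9]
finger_gap: 11.2
```

move_arm:
  rows:
    - [[0, -0.0004, 0, 0, 0, 0], [0, -0.0008, 0, 0, 0, 0], [0, -0.0012, 0, 0, 0, 0], [0, -0.0012, 0, 0, 0, 0]]

```text
time: 18.8
tool_pos: [585.4, 115.7, 78.9]
tcp_rot: [-180.0, 0.1, -178.9]
ft_force: [0.7, -3.2, 6.6]
finger_gap: 10.8
```

```bash
cat > f.py <<'E'
from bench import sensors, viewer
import numpy as np
F=[]
for i in range(5):
    p=viewer.snapshot("top"); s=sensors.sense(); F.append(np.r_[s["tool_pos"],s["ft_force"]])
print(s["time"],np.mean(F,0).round(2))
E
python3 f.py
```

```text
19.05 [ 5.8542e+02  1.1571e+02  7.8930e+01  5.5000e-01 -3.3500e+00  6.7400e+00]
```

move_arm:
  rows:
    - [[0, -0.0005, 0, 0, 0, 0], [0, -0.001, 0, 0, 0, 0], [0, -0.001, 0, 0, 0, 0], [0, -0.001, 0, 0, 0, 0]]

```text
time: 19.45
tool_pos: [585.4, 115.1, 78.9]
tcp_rot: [-180.0, 0.1, -178.9]
ft_force: [1.2, -2.7, 6.7]
finger_gap: 11.0
```

```bash
python3 f.py
```

```text
19.7 [585.43 115.08  78.94   0.86  -1.63   6.33]
```

move_arm:
  rows:
    - [[0, -0.0004, 0, 0, 0, 0], [0, -0.0008, 0, 0, 0, 0], [0, -0.001, 0, 0, 0, 0], [0, -0.001, 0, 0, 0, 0], [0, -0.001, 0, 0, 0, 0]]

```text
time: 20.2
tool_pos: [585.4, 114.5, 78.9]
tcp_rot: [180.0, 0.1, -178.9]
ft_force: [-0.0, -0.6, 6.7]
finger_gap: 11.3
```

```bash
python3 f.py
```

```text
20.45 [ 5.8540e+02  1.1446e+02  7.8920e+01  4.4000e-01 -1.4000e-01  6.4800e+00]
```

move_arm:
  rows:
    - [[0, -0.0003, 0, 0, 0, 0], [0, -0.0006, 0, 0, 0, 0], [0, -0.0006, 0, 0, 0, 0], [0, -0.0006, 0, 0, 0, 0]]

```text
time: 20.85
tool_pos: [585.4, 114.1, 78.9]
tcp_rot: [180.0, 0.1, -178.9]
ft_force: [0.4, 0.6, 4.8]
finger_gap: 10.8
```

```bash
python3 f.py
```

```text
21.1 [5.8539e+02 1.1404e+02 7.8920e+01 5.3000e-01 7.4000e-01 6.5100e+00]
```

move_arm:
  rows:
    - [[0, 0, 0, 0, 0, 0], [0, 0, 0, 0, 0, 0], [0, 0, 0, 0, 0, 0]]
  grip: 0
  newtons: 20

```text
time: 21.4
tool_pos: [585.4, 114.0, 78.9]
tcp_rot: [180.0, 0.1, -178.9]
ft_force: [-0.5, 0.9, 6.7]
finger_gap: 11.2
```

move_arm:
  rows:
    - [[0, 0, 0, 0, 0, 0], [0, 0, 0, 0, 0, 0], [0, 0, 0, 0, 0, 0], [0, 0, 0, 0, 0, 0], [0, 0, 0, 0, 0, 0], [0, 0, 0, 0, 0, 0]]
  grip: 0.4

```text
time: 22.0
tool_pos: [584.6, 113.4, 77.9]
tcp_rot: [-180.0, -0.0, -178.9]
ft_force: [-0.3, -0.6, -0.4]
finger_gap: 33.9
```

```bash
python3 - <<'E'
from bench import sensors, viewer
from h import *
for n,a in [("wrist",None),("top",(180,190,130,85,6)),("side",(200,140,140,130,5))]:
    p=viewer.snapshot(n); pickle.dump(p,open(f"u_{n}.pkl","wb"))
    if a: crop(p,"u_"+n,*a)
    else: cv2.imwrite("pics/u_wrist.png",p["color"][:,:,::-1])
s=sensors.sense(); print({k:np.round(s[k],2) for k in("time","tool_pos","tcp_rot","ft_force","wrist_torque","finger_gap")})
E
```

```text
{'time': np.float64(22.15), 'tool_pos': array([584.72, 113.41,  77.96]), 'tcp_rot': array([-1.8000e+02, -1.0000e-02, -1.7891e+02]), 'ft_force': array([ 0.58, -0.51, -0.12]), 'wrist_torque': array([-0.02, -0.  ,  0.02]), 'finger_gap': np.float64(34.38)}
```

View pics/u_wrist.png

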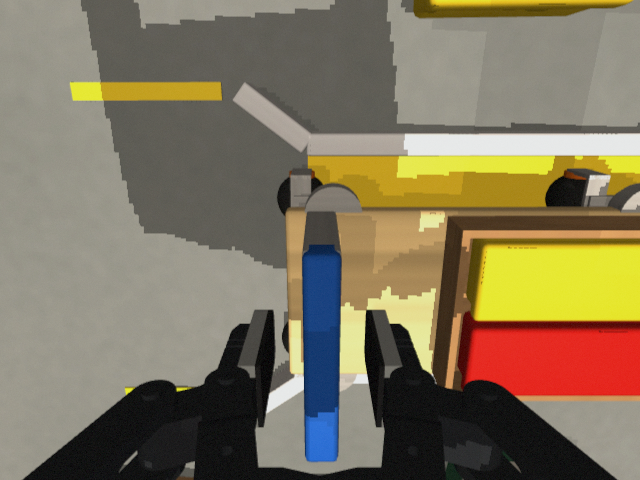

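View pics/u_side.png

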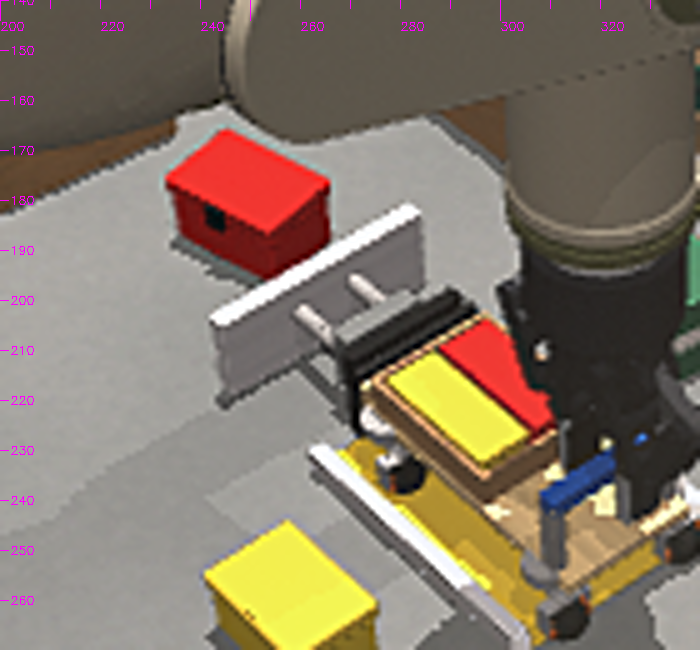

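View pics/u_top.png

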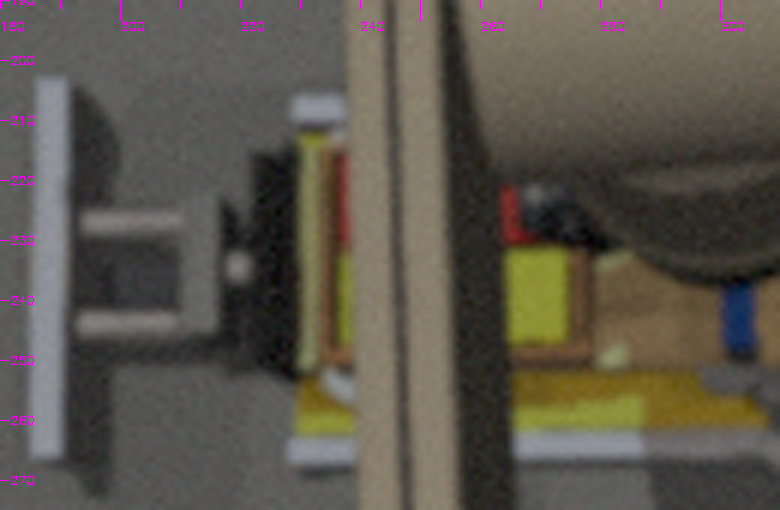

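move_arm:
  rows:
    - [[0, 0, -0.003, 0, 0, 0], [0, 0, -0.008, 0, 0, 0], [0, 0, -0.015, 0, 0, 0], [0, 0, -0.024, 0, 0, 0], [0, 0, -0.034, 0, 0, 0], [0, 0, -0.044, 0, 0, 0], [0, 0, -0.054, 0, 0, 0], [0, 0, -0.064, 0, 0, 0], [0, 0, -0.074, 0, 0, 0], [0, 0, -0.084, 0, 0, 0], [0, 0, -0.09, 0, 0, 0], [0, 0, -0.09, 0, 0, 0]]

```text
time: 23.35
tool_pos: [585.5, 113.5, 169.4]
tcp_rot: [180.0, 0.1, -178.9]
ft_force: [0.0, 0.0, -0.2]
finger_gap: 34.3
```

```bash
python3 - <<'E'
from bench import sensors, viewer
from h import *
for n,a in [("wrist",None),("top",(100,150,220,160,3)),("side",(200,140,140,130,5))]:
    p=viewer.snapshot(n); pickle.dump(p,open(f"v_{n}.pkl","wb"))
    if a: crop(p,"v_"+n,*a)
    else: cv2.imwrite("pics/v_wrist.png",p["color"][:,:,::-1])
s=sensors.sense(); print({k:np.round(s[k],2) for k in("time","tool_pos","tcp_rot","ft_force","finger_gap")})
E
```

```text
{'time': np.float64(23.5), 'tool_pos': array([584.41, 113.4 , 167.39]), 'tcp_rot': array([-1.7999e+02, -5.0000e-02, -1.7890e+02]), 'ft_force': array([ 0.83, -0.38, -0.63]), 'finger_gap': np.float64(34.29)}
```

View pics/v_wrist.png

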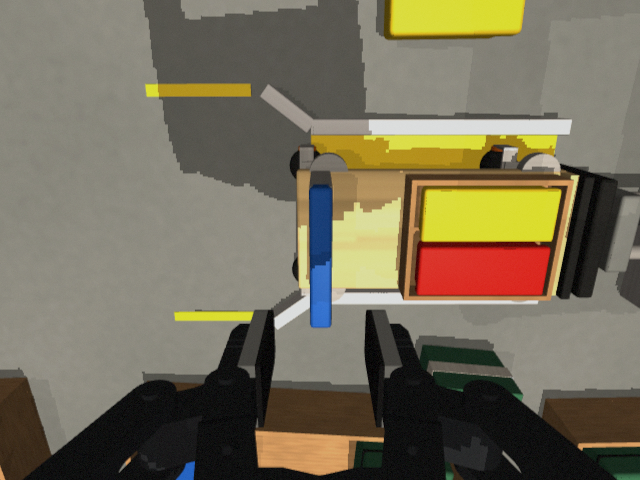

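View pics/v_side.png

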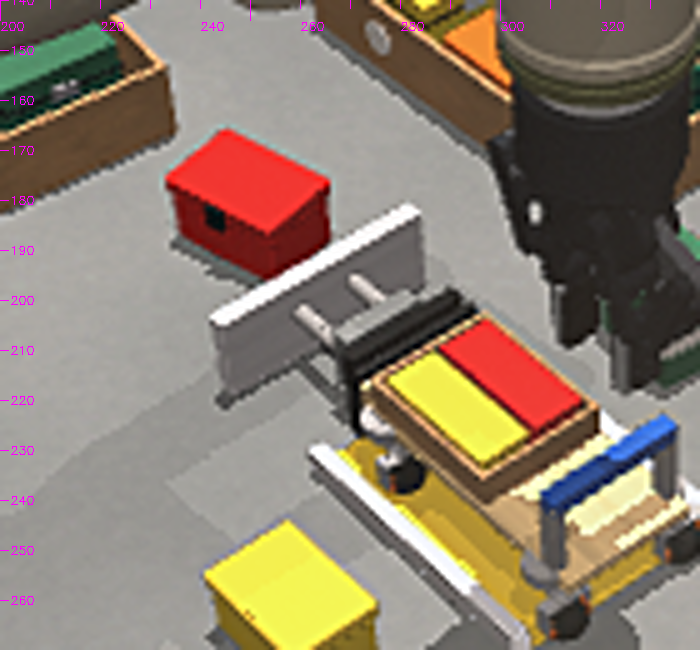

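View pics/v_top.png

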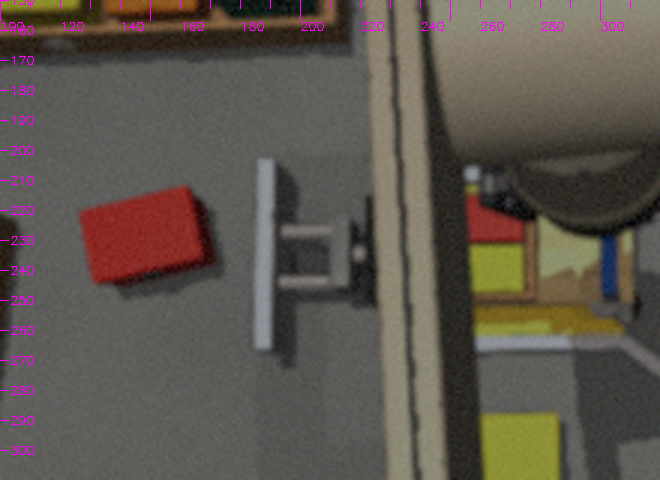

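```bash
python3 - <<'E'
from h import *
p=pickle.load(open("v_wrist.pkl","rb")); q=dict(p); q["color"]=np.clip(p["color"].astype(float)*2.5,0,255).astype(np.uint8)
crop(q,"v2",540,150,90,160,5) if 0 else crop(q,"v2",530,150,110,110,5)
a=pickle.load(open("u_side.pkl","rb"))["color"];b=pickle.load(open("v_side.pkl","rb"))["color"]
f=lambda i:cv2.cvtColor(i,cv2.COLOR_RGB2GRAY)[215:240,265:300].astype(np.float64)
print(cv2.phaseCorrelate(f(a),f(b)), np.abs(f(a)-f(b)).mean())
s=dict(pickle.load(open("v_side.pkl","rb"))); s["color"]=np.clip(s["color"].astype(float)*2,0,255).astype(np.uint8); crop(s,"v3",255,190,60,50,10)
w=lambda y: 0
P=[ray(p,u,v,94) for u,v in [(310,185),(333,185),(310,327),(331,327)]]; c=np.mean(P,0); print(c, "line",583.5-(c[1]-76)*.0192)
E
```

```text
((-0.04332096244970174, 0.43571028556221947), 0.9863794825625763) 3.4137142857142857
[583.47120258 114.01861177  94.        ] line 582.7700426540516
```

View pics/v2.png

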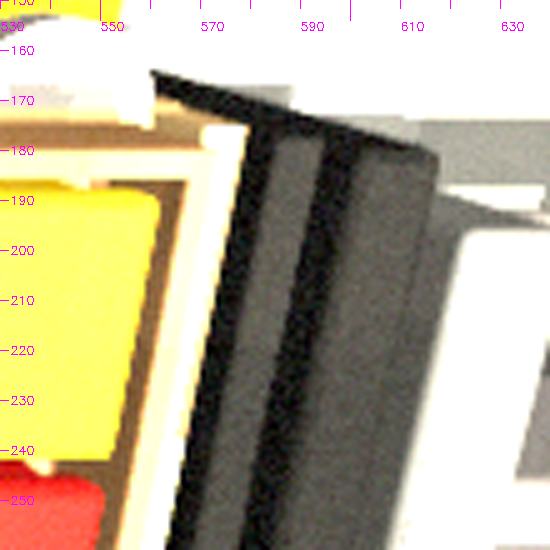

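View pics/v3.png

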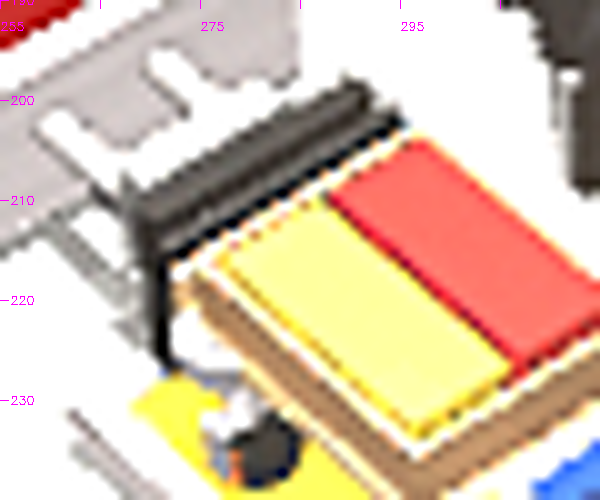

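```bash
python3 - <<'E'
from bench import sensors, viewer
from h import *
n=viewer.snapshot("side"); pickle.dump(n,open("x_side.pkl","wb")); w=viewer.snapshot("wrist"); pickle.dump(w,open("x_wrist.pkl","wb"))
im={k:cv2.cvtColor(pickle.load(open(f"{k}_side.pkl","rb"))["color"],cv2.COLOR_RGB2GRAY).astype(np.float64) for k in "uvx"}
for l,(x0,x1,y0,y1) in dict(caddytop=(272,298,210,232),deck=(300,325,225,262),plate=(240,270,185,222),redcase=(232,268,165,195),yel=(240,276,244,270)).items():
    W=cv2.createHanningWindow((x1-x0,y1-y0),cv2.CV_64F)
    for a,b in ("uv","vx"):
        print(l,a+b,np.round(cv2.phaseCorrelate(im[a][y0:y1,x0:x1].copy(),im[b][y0:y1,x0:x1].copy(),W)[0],3))
p=pickle.load(open("v_wrist.pkl","rb"))
for u,v,z in [(593,190,60),(601,190,66),(583,230,60),(591.5,230,66)]: print(ray(p,u,v,z).round(1))
E
```

```text
caddytop uv [ 0.409 -0.039]
caddytop vx [ 0.503 -0.019]
deck uv [ 0.274 -0.172]
deck vx [ 0.502 -0.007]
plate uv [-0.084  0.036]
plate vx [-0.006 -0.023]
redcase uv [-0.066 -0.152]
redcase vx [0.007 0.068]
yel uv [0.059 0.611]
yel vx [-0.016  0.539]
[550.4 270.6  60. ]
[549.1 271.2  66. ]
[574.7 270.2  60. ]
[572.7 271.2  66. ]
```

```bash
python3 - <<'E'
from h import *
im={k:cv2.cvtColor(pickle.load(open(f"{k}_side.pkl","rb"))["color"],cv2.COLOR_RGB2GRAY).astype(np.float32) for k in "uvx"}
for l,(x0,x1,y0,y1) in dict(caddytop=(272,298,210,232),deck=(300,325,225,262),plate=(240,270,185,222),yel=(240,276,244,270)).items():
    for a,b in ("uv","vx"):
        M=np.eye(2,3,dtype=np.float32)
        try: cc,M=cv2.findTransformECC(im[a][y0:y1,x0:x1].copy(),im[b],np.array([[1,0,x0],[0,1,y0]],np.float32),cv2.MOTION_TRANSLATION,(3,100,1e-6)); print(l,a+b,(M[:,2]-[x0,y0]).round(3),round(cc,4))
        except Exception as e: print(l,e)
E
```

```text
caddytop uv [0.174 0.051] 0.9886
caddytop vx [0.23  0.099] 0.9892
deck uv [-0.469  0.214] 0.603
deck vx [-0.042  0.004] 0.9957
plate uv [-0.06  -0.069] 0.9934
plate vx [-0.052  0.023] 0.9974
yel uv [-0.073 -0.042] 0.9919
yel vx [-0.054 -0.058] 0.9957
```

move_arm:
  rows:
    - [[0, 0, 0, 0, 0, 0], [0, 0, 0, 0, 0, 0], [0, 0, 0, 0, 0, 0], [0, 0, 0, 0, 0, 0], [0, 0, 0, 0, 0, 0], [0, 0, 0, 0, 0, 0], [0, 0, 0, 0, 0, 0], [0, 0, 0, 0, 0, 0], [0, 0, 0, 0, 0, 0], [0, 0, 0, 0, 0, 0]]

```text
time: 24.6
tool_pos: [584.7, 113.4, 168.0]
tcp_rot: [-180.0, -0.0, -178.9]
ft_force: [-0.2, -0.4, -0.0]
finger_gap: 33.9
```

```bash
python3 - <<'E'
from bench import sensors, viewer
from h import *
n=viewer.snapshot("side"); pickle.dump(n,open("y_side.pkl","wb")); w=viewer.snapshot("wrist"); pickle.dump(w,open("y_wrist.pkl","wb"))
print(sensors.sense()["tool_pos"])
for cam,ks,reg in [("side",["vx","xy","vy"],dict(caddytop=(270,318,205,238),cad2=(285,335,215,265),plate=(240,270,185,222))),("wrist",["xy"],dict(bar=(300,345,175,235),deck=(400,560,170,310),kerb=(310,560,110,145),mouth=(140,300,70,130)))]:
  im={k:cv2.cvtColor(pickle.load(open(f"{k}_{cam}.pkl","rb"))["color"],cv2.COLOR_RGB2GRAY).astype(np.float32) for k in "vxy"}
  for l,(x0,x1,y0,y1) in reg.items():
    for a,b in ks:
        cc,M=cv2.findTransformECC(im[a][y0:y1,x0:x1].copy(),im[b],np.array([[1,0,x0],[0,1,y0]],np.float32),cv2.MOTION_TRANSLATION,(3,100,1e-6)); print(cam,l,a+b,(M[:,2]-[x0,y0]).round(3),round(cc,4))
E
```

```text
[584.73846539 113.45797191 167.990425  ]
side caddytop vx [-0.028 -0.041] 0.9955
side caddytop xy [-0.017 -0.075] 0.9955
side caddytop vy [-0.008 -0.06 ] 0.9955
side cad2 vx [-0.008 -0.016] 0.9975
side cad2 xy [ 0.002 -0.012] 0.9976
side cad2 vy [-0.005 -0.003] 0.9977
side plate vx [-0.052  0.023] 0.9974
side plate xy [-0.052  0.018] 0.9975
side plate vy [-0.052  0.02 ] 0.9974
wrist bar xy [-0.09  -1.009] 0.9985
wrist deck xy [-0.425 -1.349] 0.9969
wrist kerb xy [-0.184 -1.028] 0.9992
wrist mouth xy [ 0.086 -0.988] 0.9996
```

```bash
python3 -c "
from bench import hand_in
print(hand_in())"
```

```text
the job is handed in; nothing more can be done
None
```

I parked the caddy in the bay against the stop pad and released it, then handed the job in at about 25 s on the robot's clock. No verdict came back.

**Approach:** I gripped the crossbar and swung the caddy about 10° onto the bay line over 100 mm. I then pushed it straight for 85 mm outside the bay. The pictures before entry showed the left castors and the front right one trailing. The rear right castor was not clearly in view.

**Pressing the pad:** I drove in at up to 50 mm/s and felt for the pad at about 12 mm/s. I held it for just over 2 s with a wrist reading of 6.4–7.1 N. Allowing for about 2 N of rolling friction, that is about 4.5–6 N on the pad.

**Release:** I backed off slowly until an estimated 1.2–1.5 N was left on the pad, opened the fingers and lifted clear.

**Last checks:**
- **Still:** between pictures about 1 s apart, the caddy moved less than 0.1 px in the side view.
- **Position:** the bar centre was 0.7 mm off the centre line I had fitted. That line may itself be 1–2.5 mm off, because the kerb and floor edges gave slightly different centres. The caddy looked square.
- **Neighbours:** the side pictures after release showed no shift of the yellow case, and the caddy never came near any of the cases or the carton. I did not compare them with the start pictures.
- **Remaining contact:** I inferred this rather than measuring it directly. The bar stayed at y = 114.0 mm after release, and the pad was first touched at about 113.5 mm. The force was still falling steadily with the pad's stiffness when I let go.
- **Disagreement:** one image-matching method gave shifts of about 0.5 px, but it gave the same for the yellow case, which nothing had touched. A second method gave about 0.2 px on a small patch, but about zero on larger areas of the caddy.

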